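# Run the tap to depth in the wooden knob

### The arm

A 6-joint arm with a two-finger parallel gripper is mounted at the origin on a cart in front of the work surface, level with it; the furniture and walls round the work are solid. World frame = base frame: x ahead of the robot, y to its left, z up, the work surface at z = 0. Lengths are in m, angles in rad, forces in N, time in s.
With the tool pointing down it reaches from about 0.275 to 0.75 m from the base axis. Payload 10.2 kg.
Tool frame: the origin (TCP) lies on the front face of the gripper's body, between the roots of the fingers; the fingertips stand 73 mm ahead of it and the grasp point (between the pads) lies 54 mm ahead of it; z points along the fingers, y is the direction in which the jaws open and shut (so a half turn about z gives the same grasp; the last joint's range is limited). The gripper opens to 85 mm and grips with 20 to 120 N. Pads are 22 mm wide; open, the fingers measure 114 mm over their backs; the gripper's body (76 mm by 85 mm) begins 54 mm behind the grasp point. The pads swing forward as they close: fully open they stand 13 mm farther back than shut.
Start: joints at [0.921, 0.313, 1.498, -0, 1.331, -0.223], TCP at [0.217, 0.478, 0.304] pointing down, gripper open.
Joint ranges: [-2.94, 2.94], [-0.97, 2.17], [0.19, 2.56], [-1.23, 4.37], [0.02, 3.11], [-2.88, 2.88]. Speed limits (rad/s): [2.39, 2.39, 3.01, 3.14, 3.14, 3.14].

### API

Orientations are given as a rotation vector (axis times angle).
In Python, from plant import manip, viewer gives the robot as it stands.
- The arm moves only by the tool play_rows, never from a script. Its argument "series" is one flat list of numbers, 5 for each row, row after row: the finger opening in mm, from 0 to 85.4, then the shift along the world's x, y, z in mm, then the turn about the world's z in rad. In form: [gripper, x, y, z, yaw, gripper, x, y, z, yaw, ...]. A call has 1 to 10 rows; each row shifts and turns the commanded pose from where the row before left it; what a row does not reach is not made up. A row lasts 1/8 s, in which the tool goes at most 62.5 mm and 10.7 degrees, less where a joint would pass 70% of its speed; a pose out of reach is approached as far as the arm can. A call is refused whole if a number of a shift passes 62.5 or a number of a turn 0.188, either way. A call with a gripper value outside its range is refused whole. The fingers move at their own pace and stop on an object; "grip_force" is the grip in N (left out, the last holds). Time passes only in rows, so rows that do not move let the fingers close. It gives the time, the measured TCP pose, the force and the opening at its end, in the units of the state.
- manip.state(): the state, without advancing time (a new reading comes with each control period).
- viewer.camera(name): name is "scene" or "top" or "wrist"; returns the picture (400x640x3 uint8, red, green, blue); there is no depth.
- viewer.camera_params(name): a dict with "K" (3x3 intrinsics, pixels), "D" ([k1, k2, p1, p2, k3] as OpenCV has them; the pictures are not rectified), "R" (3x3) and "t" (3): a world point X has camera coordinates R X + t. Camera axes: x right, y down, z forward; pixel columns grow to the right and rows downward; lengths in m; the calibration is good to about 2 mm. A picture is of the moment at which its call begins: read the wrist's pose just before it. camera_params takes no time and is no camera call; for the wrist camera it gives the pose at the moment of the call.
- manip.job_done(): hands the job in, once; it reports no verdict.
The state is a dict: "time_s": time; "q": joint angles; "qvel": joint speeds; "joint_efforts": joint torques, N m; "tcp_pos": TCP position; "tool_rot": TCP orientation; "ft_force": force on the tool from outside, world axes, zero at the start; "wrist_torque": the same for the moment, N m; "opening": finger opening in m.
Only numpy, scipy, OpenCV 4.12 (cv2) and the standard library are available. Lean on these libraries where they do the work, as an engineer would, in place of code of your own. Each camera call takes 0.05 s, during which the arm holds its last target. There are 200 camera calls.

### The job

Clean out the clogged thread of the wooden knob in the clamp: with the T-handle turn the tap clockwise, about half a turn, only until you feel it bind, then back it off a quarter turn to free it, and go on like that (it binds twice) until the tap's collar sits fully down on the knob. Stop as soon as it goes stiff: the knob must not be wrenched round in its clamp. Let go at the end and leave the soap, spice jar, cork and teaspoon where they are.

Things in the scene. Friction and masses are not known exactly. Their poses are not given: they have to be found in the camera images.
- clamp: fixed holder: wooden board 130x130x18 mm screwed to the worktop, with a dark steel ring (86 mm across, top 46 mm above the worktop) lined with rubber; origin at the centre of the underside, z up, on the tap's axis; its two clamping ears with a cross screw stand at -x
- knob: round wooden knob, 68 mm across, upside down in the ring, its 32 mm boss upward; origin on the tap's axis 30 mm above the worktop, boss top 46 mm above that. Bedded in rubber, it twists with the tap's turning load, 1 rad per 3 N m, and springs back; unloaded its x axis is along the clamp's. Over 0.2 rad (0.6 N m) is wrenching it
- handle (a point): centre of the tap's T-handle, on its upright axis, about 132 mm above the worktop at the start, 128 mm at full depth. The handle is a level steel bar 70 mm long (along x), 12 mm thick (y), 16 mm high, free all round, red end at +x; pinch it from above across its thickness. Under it an 11 mm shank, then, 46 to 52 mm below this point, the 24 mm collar
- tap (a joint): tap's angle in the knob, rad: 0 at the start, grows clockwise seen from above, 4.7 = collar on the boss (hard stop). Turns at 0.08 N m, 6 mm down per turn. Clogged, it binds hard somewhere from 2.0 to 2.8 (differs each time) and again 1.2 rad farther on. Turning back 1.2 rad or more from a bind (a quarter turn does) frees that spot for good; after much less it binds there again
- soap: pale yellow bar of soap, 42x60x20 mm, lying, bystander; origin at the underside
- jar: spice jar with dark cap, 41 mm across, 105 mm high, bystander; origin at the underside
- cork: bottle cork, 23 mm across, 44 mm high, standing, bystander; origin at the underside
- spoon: steel teaspoon, 139x30x10 mm, lying, bystander; origin at the underside

How it is judged:
On the way, in this order (a step that is already met when the one before it is completed fails the run):
1. the tap is turned forward the first time, past 1.9 rad (value of joint tap above 1.9 rad), for 0.1 s.
2. it is backed off to under 1.75 rad (value of joint tap below 1.75 rad), for 0.1 s.
3. it is turned forward again, past 3.1 rad (value of joint tap above 3.1 rad), for 0.1 s.
4. it is backed off again, to under 2.95 rad (value of joint tap below 2.95 rad), for 0.1 s.
At the end, for the whole second after the job is handed in: The tap is at its full depth (joint above 4.58 of 4.7 rad, collar on the boss), the knob stands untwisted in the clamp (within 0.08 rad), soap, jar, cork and teaspoon are within 25 mm of where they were, jar and cork upright (value of joint tap above 4.58 rad and angle between the x axis of knob and the x axis of clamp, either way round below 0.08 rad and distance of each of soap, jar, cork, spoon from where it was at the start of the episode below 0.025 m and angle between each of jar, cork's own z axis and vertical below 0.2 rad); the robot touches nothing.
It fails at once if the knob is wrenched round in the clamp by more than 0.2 rad (over 0.6 N m) (angle between the x axis of knob and the x axis of clamp, either way round above 0.2 rad).
It fails at once if a bystander is knocked over or away (distance of any of soap, jar, cork, spoon from where it was at the start of the episode above 0.04 m).
It also fails if it takes over 72 s, if anything falls off the work surface, if the arm or the gripper's body presses on something with over 40 N, if the wrist force passes 120 N, or if a joint passes its speed limit or range.

## Working session

There is one attempt and no reset: what is moved stays moved. The work goes in short steps, Python scripts to look and compute and a tool call to move; the robot and the scene stay as the last step left them, time stands still between calls to the robot, and variables do not carry over. Pictures are saved under pics/ and viewed, about 8 in all and at most 12, crops included, and the job is handed in when it is done.

Besides the shell and the picture viewer there is one more tool, called after "Emit:" in YAML: its name, and indented under it one key for each argument. play_rows: Moves the arm, as the interface text tells. Its arguments: {"type":"object","properties":{"series":{"type":"array","items":{"type":"number"}},"grip_force":{"type":"number"}},"required":["series"]}

```bash
mkdir -p pics; python3 - <<'E'
from plant import manip, viewer
import cv2
s=manip.state();print(s)
for n in("top","scene"):
    im=viewer.camera(n);cv2.imwrite(f"pics/{n}0.png",im[:,:,::-1])
    p=viewer.camera_params(n);print(n,p)
E
```

```text
{'time_s': 0.0, 'q': array([ 9.20593375e-01,  3.13416147e-01,  1.49844870e+00,  1.10999543e-05,
        1.33101888e+00, -2.23402690e-01]), 'qvel': array([-0.00079221,  0.00036673, -0.00036506,  0.00162059, -0.00048257,
       -0.00176661]), 'joint_efforts': array([-7.22320260e-05, -4.12268186e+01, -2.59743780e+01, -1.70413450e-04,
        4.10268927e-03,  3.52072846e-05]), 'tcp_pos': array([0.21723088, 0.47775707, 0.30334797]), 'tool_rot': array([-6.65225643e-01, -3.06978551e+00,  1.83011186e-03]), 'ft_force': array([ 0.46994978,  0.7412429 , -0.21585931]), 'wrist_torque': array([ 0.02274591, -0.05929637, -0.03442195]), 'opening': 0.08582045089269509}
top {'K': array([[500.62407287,   0.        , 319.96701438],
       [  0.        , 500.62407287, 187.80740304],
       [  0.        ,   0.        ,   1.        ]]), 'D': array([-0.00516444,  0.        ,  0.        ,  0.        ,  0.        ]), 'R': array([[-0.00493054, -0.99969828, -0.02406313],
       [-0.98774757,  0.00862229, -0.15582169],
       [ 0.15598215,  0.02300001, -0.98749206]]), 't': array([0.14629821, 0.54468863, 1.03836188])}
scene {'K': array([[500.69718956,   0.        , 315.79205013],
       [  0.        , 500.69718956, 199.88181847],
       [  0.        ,   0.        ,   1.        ]]), 'D': array([-0.0066659,  0.       ,  0.       ,  0.       ,  0.       ]), 'R': array([[ 0.83512532, -0.55004644, -0.00382235],
       [-0.2764537 , -0.4137067 , -0.86742153],
       [ 0.47554079,  0.72546239, -0.49755932]]), 't': array([-0.3774596 ,  0.26698886,  0.77436101])}
```

View pics/top0.png

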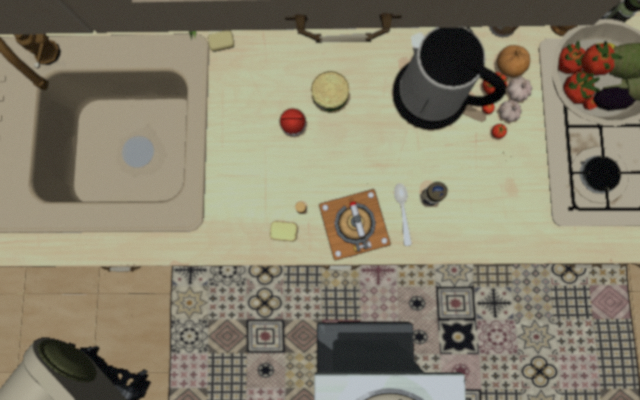

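View pics/scene0.png

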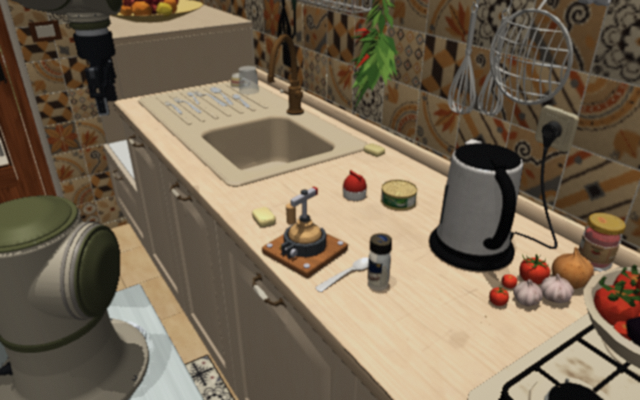

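```bash
python3 - <<'E'
import cv2
im=cv2.imread("pics/top0.png")[180:270,310:400]
a=cv2.resize(im,(540,540),interpolation=cv2.INTER_CUBIC)
cv2.imwrite("pics/c1.png",a)
E
cat >h.py <<'E'
import numpy as np,cv2
from plant import manip,viewer
def back(n,uv,z):
    p=viewer.camera_params(n);x=cv2.undistortPoints(np.array([[uv]],float),p["K"],p["D"])[0,0]
    d=p["R"].T@np.array([x[0],x[1],1]);c=-p["R"].T@p["t"];return c+d*(z-c[2])/d[2]
def proj(n,X):
    p=viewer.camera_params(n);return cv2.projectPoints(np.array(X,float).reshape(-1,1,3),cv2.Rodrigues(p["R"])[0],p["t"],p["K"],p["D"])[0][:,0]
E
```

```text
(no output)
```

View pics/c1.png

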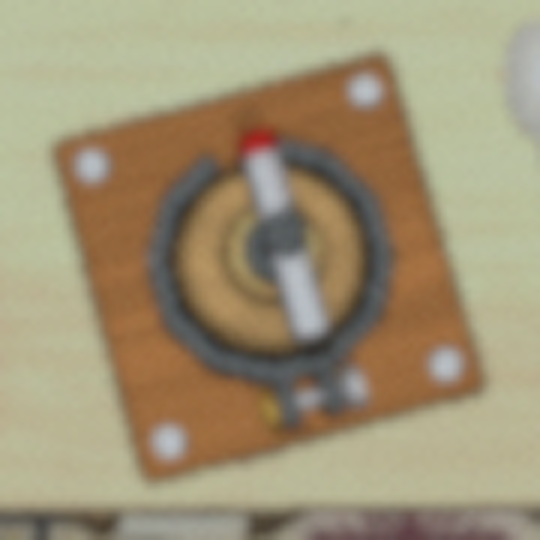

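The crop shows the bar from its red end at crop (257,133), full-image (352.8,202.2), to its plain end at (315,338), full-image (362.5,236.3). The board corners are at crop (55,145), (385,53), (485,388) and (150,480).

```bash
python3 - <<'E'
from h import *
f=lambda u,v:(310+u/6,180+v/6)
a=back("top",f(257,132),.140);b=back("top",f(314,338),.140)
print(a,b,np.linalg.norm(a-b),(a+b)/2,np.arctan2(*(a-b)[1::-1]))
c=np.array([back("top",f(*p),.018) for p in((55,145),(385,53),(485,388),(150,480))])
print(c.mean(0),[np.linalg.norm(c[i]-c[i-1]) for i in range(4)], np.arctan2(*(c[0]-c[3])[1::-1]),np.arctan2(*(c[1]-c[2])[1::-1]))
from scipy.spatial.transform import Rotation as R
s=manip.state();print(R.from_rotvec(s["tool_rot"]).as_matrix())
for n,uv,z in(("jar",(434,192),.0),("cork",(301,208),.02),("spoon",(403,215),0),("soap",(284,231),.01)):print(n,back("top",uv,z))
E
```

```text
[0.50189158 0.07612851 0.14      ] [0.43474608 0.05876951 0.14      ] 0.06935310825487861 [0.46831883 0.06744901 0.14      ] 0.2529888375822493
[0.46867815 0.06747487 0.018     ] [np.float64(0.12664747229494164), np.float64(0.12618920391343016), np.float64(0.12740564742465785), np.float64(0.1256730358580193)] 0.2696099796988767 0.2655188122567479
[[-9.10299085e-01  4.13950525e-01 -7.33471605e-04]
 [ 4.13951070e-01  9.10298688e-01 -9.00476326e-04]
 [ 2.94925591e-04 -1.12332413e-03 -9.99999326e-01]]
jar [ 0.54097065 -0.11162687  0.        ]
cork [0.50492014 0.18512104 0.02      ]
spoon [ 0.48982796 -0.04089628  0.        ]
soap [0.455322   0.22324754 0.01      ]
```

Emit:
play_rows:
  series: [85, 25, -41, 0, 0.069, 85, 25, -41, 0, 0.069, 85, 25, -41, 0, 0.069, 85, 25, -41, 0, 0.069, 85, 25, -41, 0, 0.069, 85, 25, -41, 0, 0.069, 85, 25, -41, 0, 0.069, 85, 25, -41, 0, 0.069, 85, 25, -41, 0, 0.069, 85, 26, -41, 0, 0.068]
  grip_force: 20

```text
time_s: 1.35
tcp_pos: [0.4689, 0.0664, 0.3037]
tool_rot: [0.414, -3.114, -0.0]
ft_force: [0.7, 0.9, -0.3]
opening: 0.0852
```

Emit:
play_rows:
  series: [60, 0, 0, -25, 0, 40, 0, 0, -25, 0, 40, 0, 0, 0, 0, 40, 0, 0, 0, 0]

```text
time_s: 1.85
tcp_pos: [0.4686, 0.068, 0.2548]
tool_rot: [-0.411, 3.113, -0.0]
ft_force: [-0.0, 0.1, -0.2]
opening: 0.0399
```

```bash
cat >>h.py <<'E'
from scipy.spatial.transform import Rotation as R
def rep():
    s=manip.state();m=R.from_rotvec(s["tool_rot"]).as_matrix()
    ya=np.arctan2(m[1,1],m[0,1])
    print("t",round(s["time_s"],2),"p",s["tcp_pos"].round(4),"yang",round(ya,3),"tap",round(1.833-ya,3),"F",s["ft_force"].round(1),"T",s["wrist_torque"].round(3),"op",round(s["opening"],4),"q6",round(s["q"][5],3));return s,m
E
python3 - <<'E'
from h import *
s,m=rep();im=viewer.camera("wrist")
print(proj("wrist",[[.4685,.0675,.140],[.5019,.0762,.14],[.4350,.0588,.14]]))
g=s["tcp_pos"]+m[:,2]*.054;print(g,proj("wrist",[g]))
cv2.imwrite("pics/w1.png",im[:,:,::-1])
E
```

```text
t 1.85 p [0.4686 0.068  0.2548] yang 1.833 tap -0.0 F [-0.   0.1 -0.2] T [-0.052  0.029 -0.013] op 0.0399 q6 -1.937
[[316.98397719 221.49442883]
 [316.65494265 265.05032299]
 [317.38580356 173.2434852 ]]
[0.46868182 0.06796226 0.20080479] [[317.45618779 264.80583667]]
```

View pics/w1.png

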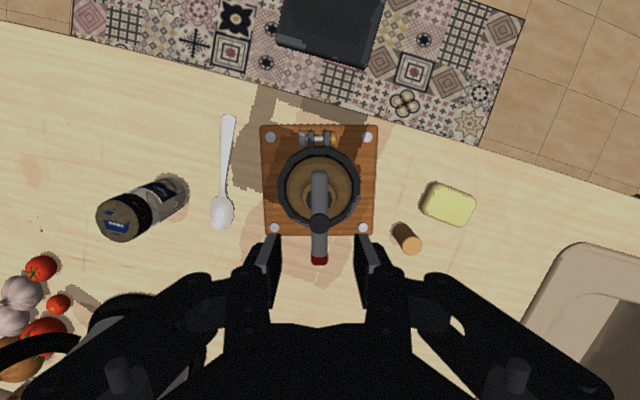

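Wrist view: the bar runs from (319,171) to (320,264) between the fingers, whose inner edges are near x=281 and x=356. That puts it centred to within 1 mm and parallel. Next I descend and close.

Emit:
play_rows:
  series: [40, 0, 0, -25, 0, 40, 0, 0, -25, 0, 40, 0, 0, -18, 0, 40, 0, 0, 0, 0, 25, 0, 0, 0, 0, 14, 0, 0, 0, 0, 8, 0, 0, 0, 0, 5, 0, 0, 0, 0, 5, 0, 0, 0, 0, 5, 0, 0, 0, 0]
  grip_force: 20

```text
time_s: 3.15
tcp_pos: [0.4686, 0.0685, 0.1868]
tool_rot: [-0.41, 3.113, 0.002]
ft_force: [-0.2, 3.8, 4.8]
opening: 0.012
```

```bash
python3 - <<'E'
from h import *
rep()
E
```

```text
t 3.15 p [0.4686 0.0685 0.1868] yang 1.833 tap 0.0 F [-0.2  3.8  4.8] T [0.888 0.243 0.016] op 0.012 q6 -1.937
```

Emit:
play_rows:
  series: [5, 0, 0.5, 0, 0, 5, 0, 0, -0.1, -0.1, 5, 0, 0, -0.1, -0.1, 5, 0, 0, -0.1, -0.1, 5, 0, 0, -0.1, -0.1, 5, 0, 0, -0.1, -0.1]

```text
time_s: 3.9
tcp_pos: [0.4685, 0.0687, 0.1864]
tool_rot: [0.377, 3.118, 0.001]
ft_force: [-1.9, 2.4, 6.6]
opening: 0.0116
```

```bash
python3 - <<'E'
from h import *
rep()
E
```

```text
t 3.9 p [0.4685 0.0687 0.1864] yang 1.33 tap 0.503 F [-1.9  2.4  6.6] T [0.452 0.382 0.123] op 0.0116 q6 -1.433
```

Emit:
play_rows:
  series: [5, 0, 0, -0.1, -0.13, 5, 0, 0, -0.1, -0.13, 5, 0, 0, -0.1, -0.13, 5, 0, 0, -0.1, -0.13, 5, 0, 0, -0.1, -0.13, 5, 0, 0, -0.1, -0.13, 5, 0, 0, -0.1, -0.13, 5, 0, 0, -0.1, -0.13, 5, 0, 0, -0.1, -0.13, 5, 0, 0, -0.1, -0.13]

```text
time_s: 5.15
tcp_pos: [0.4683, 0.0688, 0.1852]
tool_rot: [-2.189, -2.253, -0.001]
ft_force: [-2.8, 3.0, 5.4]
opening: 0.0116
```

```bash
python3 - <<'E'
from h import *
rep()
E
```

```text
t 5.15 p [0.4683 0.0688 0.1852] yang 0.029 tap 1.804 F [-2.8  3.   5.4] T [0.589 0.484 0.07 ] op 0.0116 q6 -0.132
```

Emit:
play_rows:
  series: [5, 0, 0, -0.1, -0.1, 5, 0, 0, -0.1, -0.1, 5, 0, 0, -0.1, -0.08, 5, 0, 0, 0, 0]

```text
time_s: 5.65
tcp_pos: [0.4684, 0.0688, 0.1848]
tool_rot: [-2.477, -1.932, -0.001]
ft_force: [-1.4, 4.1, 6.0]
opening: 0.0114
```

```bash
echo "from h import *;rep()">r.py; python3 r.py
```

```text
t 5.65 p [0.4684 0.0688 0.1848] yang -0.246 tap 2.079 F [-1.4  4.1  6. ] T [0.749 0.463 0.008] op 0.0114 q6 0.143
```

Emit:
play_rows:
  series: [5, 0, 0, 0, -0.06, 5, 0, 0, -0.1, -0.06]

```text
time_s: 5.9
tcp_pos: [0.4685, 0.0687, 0.1847]
tool_rot: [2.59, 1.779, 0.002]
ft_force: [-0.8, 3.2, 4.6]
opening: 0.0117
```

```bash
python3 r.py
```

```text
t 5.9 p [0.4685 0.0687 0.1847] yang -0.367 tap 2.2 F [-0.8  3.2  4.6] T [0.631 0.339 0.147] op 0.0117 q6 0.264
```

Emit:
play_rows:
  series: [5, 0, 0, 0, -0.06, 5, 0, 0, -0.1, -0.06]

```text
time_s: 6.15
tcp_pos: [0.4687, 0.0683, 0.1847]
tool_rot: [2.69, 1.62, 0.002]
ft_force: [-0.5, -0.2, 4.9]
opening: 0.0113
```

```bash
python3 r.py
```

```text
t 6.15 p [0.4687 0.0683 0.1847] yang -0.487 tap 2.32 F [-0.5 -0.2  4.9] T [0.23  0.228 0.292] op 0.0113 q6 0.384
```

Emit:
play_rows:
  series: [5, 0, 0, 0, -0.03, 5, 0, 0, 0, 0]

```text
time_s: 6.4
tcp_pos: [0.4688, 0.0682, 0.1846]
tool_rot: [2.713, 1.581, 0.002]
ft_force: [-0.4, -1.2, 6.1]
opening: 0.0113
```

```bash
python3 r.py
```

```text
t 6.4 p [0.4688 0.0682 0.1846] yang -0.516 tap 2.349 F [-0.4 -1.2  6.1] T [0.178 0.106 0.352] op 0.0113 q6 0.413
```

Emit:
play_rows:
  series: [5, 0, 0, 0.1, 0.15, 5, 0, 0, 0.2, 0.15, 5, 0, 0, 0.1, 0.15, 5, 0, 0, 0.2, 0.15, 5, 0, 0, 0.1, 0.15, 5, 0, 0, 0.2, 0.15, 5, 0, 0, 0.1, 0.15, 5, 0, 0, 0.2, 0.15, 5, 0, 0, 0.1, 0.15, 5, 0, 0, 0.1, 0.15]

```text
time_s: 7.65
tcp_pos: [0.4686, 0.0688, 0.1859]
tool_rot: [0.901, 3.008, 0.002]
ft_force: [-1.0, 4.0, 5.4]
opening: 0.0114
```

```bash
python3 r.py
```

```text
t 7.65 p [0.4686 0.0688 0.1859] yang 0.989 tap 0.844 F [-1.   4.   5.4] T [ 0.781  0.106 -0.116] op 0.0114 q6 -1.092
```

Emit:
play_rows:
  series: [5, 0, 0, -0.1, -0.13, 5, 0, 0, -0.2, -0.13, 5, 0, 0, -0.1, -0.13, 5, 0, 0, -0.1, -0.13, 5, 0, 0, -0.1, -0.13, 5, 0, 0, -0.2, -0.13, 5, 0, 0, -0.1, -0.13, 5, 0, 0, -0.1, -0.13, 5, 0, 0, -0.1, -0.13, 5, 0, 0, -0.1, -0.13]

```text
time_s: 8.9
tcp_pos: [0.4685, 0.0687, 0.1846]
tool_rot: [2.547, 1.839, 0.002]
ft_force: [-1.6, 3.8, 5.7]
opening: 0.0119
```

Emit:
play_rows:
  series: [5, 0, 0, 0, -0.06, 5, 0, 0, -0.1, -0.08, 5, 0, 0, 0, -0.03]

```text
time_s: 9.28
tcp_pos: [0.4685, 0.0687, 0.1845]
tool_rot: [-2.692, -1.62, -0.002]
ft_force: [-1.1, 3.7, 5.9]
opening: 0.0116
```

```bash
python3 r.py
```

```text
t 9.28 p [0.4685 0.0687 0.1845] yang -0.487 tap 2.32 F [-1.1  3.7  5.9] T [0.549 0.253 0.073] op 0.0116 q6 0.384
```

Emit:
play_rows:
  series: [5, 0, 0, 0, -0.06, 5, 0, 0, -0.1, -0.06]

```text
time_s: 9.52
tcp_pos: [0.4685, 0.0687, 0.1844]
tool_rot: [-2.784, -1.455, -0.001]
ft_force: [-2.0, 3.0, 6.3]
opening: 0.0114
```

```bash
python3 r.py
```

```text
t 9.53 p [0.4685 0.0687 0.1844] yang -0.608 tap 2.441 F [-2.   3.   6.3] T [0.5   0.285 0.074] op 0.0114 q6 0.505
```

Freed. Next I move on to about 3.2, and the second bind is expected near 3.4.

Emit:
play_rows:
  series: [5, 0, 0, -0.1, -0.1, 5, 0, 0, -0.1, -0.1, 5, 0, 0, -0.1, -0.1, 5, 0, 0, -0.1, -0.1, 5, 0, 0, -0.1, -0.1, 5, 0, 0, -0.1, -0.1, 5, 0, 0, -0.1, -0.1, 5, 0, 0, 0, -0.06]

```text
time_s: 10.52
tcp_pos: [0.4684, 0.0687, 0.1837]
tool_rot: [-3.125, -0.318, -0.001]
ft_force: [-1.6, 3.0, 6.6]
opening: 0.0118
```

```bash
python3 r.py
```

```text
t 10.53 p [0.4684 0.0687 0.1837] yang -1.368 tap 3.201 F [-1.6  3.   6.6] T [0.618 0.339 0.051] op 0.0118 q6 1.265
```

Emit:
play_rows:
  series: [5, 0, 0, 0, -0.06, 5, 0, 0, -0.1, -0.06]

```text
time_s: 10.78
tcp_pos: [0.4684, 0.0687, 0.1835]
tool_rot: [-3.138, -0.13, -0.001]
ft_force: [-0.6, 2.7, 6.2]
opening: 0.0118
```

```bash
python3 r.py
```

```text
t 10.78 p [0.4684 0.0687 0.1835] yang -1.488 tap 3.321 F [-0.6  2.7  6.2] T [0.627 0.323 0.139] op 0.0118 q6 1.384
```

Emit:
play_rows:
  series: [5, 0, 0, 0, -0.05, 5, 0, 0, -0.1, -0.03]

```text
time_s: 11.02
tcp_pos: [0.4685, 0.0687, 0.1835]
tool_rot: [-3.141, -0.006, -0.001]
ft_force: [-1.9, 2.4, 5.8]
opening: 0.0117
```

```bash
python3 r.py
```

```text
t 11.03 p [0.4685 0.0687 0.1835] yang -1.567 tap 3.4 F [-1.9  2.4  5.8] T [0.493 0.287 0.176] op 0.0117 q6 1.464
```

Emit:
play_rows:
  series: [5, 0, 0, 0, -0.04, 5, 0, 0, -0.1, -0.03]

```text
time_s: 11.28
tcp_pos: [0.4686, 0.0685, 0.1834]
tool_rot: [3.14, -0.103, 0.002]
ft_force: [-0.3, -0.1, 5.0]
opening: 0.0115
```

```bash
python3 r.py
```

```text
t 11.28 p [0.4686 0.0685 0.1834] yang -1.637 tap 3.47 F [-0.3 -0.1  5. ] T [0.218 0.127 0.233] op 0.0115 q6 1.533
```

Emit:
play_rows:
  series: [5, 0, 0, 0, -0.04, 5, 0, 0, 0, 0]

```text
time_s: 11.52
tcp_pos: [0.4687, 0.0683, 0.1834]
tool_rot: [3.137, -0.165, 0.002]
ft_force: [0.3, -0.9, 6.0]
opening: 0.0118
```

```bash
python3 r.py
```

```text
t 11.53 p [0.4687 0.0683 0.1834] yang -1.676 tap 3.509 F [ 0.3 -0.9  6. ] T [0.137 0.094 0.276] op 0.0118 q6 1.573
```

Bound at about 3.42, where the torque is 0.28 N m and climbing. I back off 1.5.

Emit:
play_rows:
  series: [5, 0, 0, 0.1, 0.15, 5, 0, 0, 0.2, 0.15, 5, 0, 0, 0.1, 0.15, 5, 0, 0, 0.2, 0.15, 5, 0, 0, 0.1, 0.15, 5, 0, 0, 0.2, 0.15, 5, 0, 0, 0.1, 0.15, 5, 0, 0, 0.2, 0.15, 5, 0, 0, 0.1, 0.15, 5, 0, 0, 0.1, 0.15]

```text
time_s: 12.78
tcp_pos: [0.4686, 0.0688, 0.1848]
tool_rot: [2.403, 2.023, 0.003]
ft_force: [-0.5, 3.2, 4.8]
opening: 0.0119
```

```bash
python3 r.py
```

```text
t 12.78 p [0.4686 0.0688 0.1848] yang -0.171 tap 2.004 F [-0.5  3.2  4.8] T [ 0.732 -0.023 -0.065] op 0.0119 q6 0.068
```

Emit:
play_rows:
  series: [5, 0, 0, -0.1, -0.13, 5, 0, 0, -0.2, -0.13, 5, 0, 0, -0.1, -0.13, 5, 0, 0, -0.1, -0.13, 5, 0, 0, -0.1, -0.13, 5, 0, 0, -0.2, -0.13, 5, 0, 0, -0.1, -0.13, 5, 0, 0, -0.1, -0.13, 5, 0, 0, -0.1, -0.13, 5, 0, 0, -0.1, -0.13]

```text
time_s: 14.02
tcp_pos: [0.4685, 0.0687, 0.1835]
tool_rot: [-3.138, -0.143, -0.001]
ft_force: [-0.4, 2.7, 5.0]
opening: 0.0117
```

Emit:
play_rows:
  series: [5, 0, 0, 0, -0.08, 5, 0, 0, -0.1, -0.08, 5, 0, 0, 0, -0.03]

```text
time_s: 14.4
tcp_pos: [0.4685, 0.0686, 0.1833]
tool_rot: [-3.137, 0.151, -0.001]
ft_force: [-0.4, 3.1, 5.5]
opening: 0.0119
```

```bash
python3 r.py
```

```text
t 14.4 p [0.4685 0.0686 0.1833] yang -1.667 tap 3.5 F [-0.4  3.1  5.5] T [0.605 0.123 0.059] op 0.0119 q6 1.564
```

Emit:
play_rows:
  series: [5, 0, 0, 0, -0.06, 5, 0, 0, -0.1, -0.06]

```text
time_s: 14.65
tcp_pos: [0.4685, 0.0686, 0.1832]
tool_rot: [-3.123, 0.339, -0.001]
ft_force: [-0.7, 3.4, 6.5]
opening: 0.0117
```

```bash
python3 r.py
```

```text
t 14.65 p [0.4685 0.0686 0.1832] yang -1.787 tap 3.62 F [-0.7  3.4  6.5] T [0.589 0.157 0.033] op 0.0117 q6 1.684
```

Emit:
play_rows:
  series: [5, 0, 0, -0.1, -0.1, 5, 0, 0, -0.1, -0.1, 5, 0, 0, -0.1, -0.1, 5, 0, 0, -0.1, -0.1, 5, 0, 0, -0.1, -0.1, 5, 0, 0, -0.1, -0.1, 5, 0, 0, -0.1, -0.1, 5, 0, 0, -0.1, -0.1, 5, 0, 0, 0, -0.08]

```text
time_s: 15.78
tcp_pos: [0.4683, 0.0687, 0.1824]
tool_rot: [-2.68, 1.638, 0.0]
ft_force: [-1.4, 3.4, 6.1]
opening: 0.0119
```

```bash
python3 r.py
```

```text
t 15.78 p [0.4683 0.0687 0.1824] yang -2.668 tap 4.501 F [-1.4  3.4  6.1] T [0.654 0.267 0.101] op 0.0119 q6 2.565
```

Emit:
play_rows:
  series: [5, 0, 0, 0, -0.06, 5, 0, 0, -0.1, -0.04]

```text
time_s: 16.02
tcp_pos: [0.4683, 0.0687, 0.1823]
tool_rot: [-2.596, 1.768, 0.0]
ft_force: [-1.4, 4.7, 6.3]
opening: 0.0117
```

```bash
python3 r.py
```

```text
t 16.02 p [0.4683 0.0687 0.1823] yang -2.767 tap 4.6 F [-1.4  4.7  6.3] T [0.716 0.304 0.089] op 0.0117 q6 2.664
```

Emit:
play_rows:
  series: [5, 0, 0, 0, -0.05, 5, 0, 0, -0.1, -0.05]

```text
time_s: 16.27
tcp_pos: [0.4683, 0.0687, 0.1822]
tool_rot: [-2.504, 1.896, 0.0]
ft_force: [-0.9, 3.7, 5.7]
opening: 0.0116
```

```bash
python3 r.py
```

```text
t 16.27 p [0.4683 0.0687 0.1822] yang -2.867 tap 4.7 F [-0.9  3.7  5.7] T [0.698 0.312 0.071] op 0.0116 q6 2.764
```

Emit:
play_rows:
  series: [5, 0, 0, 0, -0.04, 5, 0, 0, 0, -0.02]

```text
time_s: 16.52
tcp_pos: [0.4683, 0.0687, 0.1821]
tool_rot: [-2.447, 1.969, 0.0]
ft_force: [-1.3, 3.3, 4.8]
opening: 0.0116
```

```bash
python3 r.py
```

```text
t 16.52 p [0.4683 0.0687 0.1821] yang -2.926 tap 4.759 F [-1.3  3.3  4.8] T [0.71  0.255 0.159] op 0.0116 q6 2.823
```

Emit:
play_rows:
  series: [5, 0, 0, 0, -0.04, 5, 0, 0, 0, 0]

```text
time_s: 16.77
tcp_pos: [0.4683, 0.0687, 0.1821]
tool_rot: [-2.408, 2.017, 0.0]
ft_force: [-1.4, 4.3, 5.5]
opening: 0.0113
```

```bash
python3 r.py
```

```text
t 16.77 p [0.4683 0.0687 0.1821] yang -2.965 tap 4.798 F [-1.4  4.3  5.5] T [0.717 0.246 0.236] op 0.0113 q6 2.862
```

Emit:
play_rows:
  series: [5, 0, 0, 0, 0.04, 5, 0, 0, 0, 0.02, 20, 0, 0, 0, 0, 40, 0, 0, 0, 0, 40, 0, 0, 0, 0, 40, 0, 0, 30, 0, 40, 0, 0, 40, 0, 40, 0, 0, 40, 0, 40, 0, 0, 0, 0]

```text
time_s: 17.9
tcp_pos: [0.4691, 0.0683, 0.2943]
tool_rot: [-2.464, 1.944, -0.007]
ft_force: [-0.6, 0.2, 0.3]
opening: 0.04
```

```bash
python3 - <<'E'
from h import *
rep();im=viewer.camera("wrist");cv2.imwrite("pics/w2.png",im[:,:,::-1])
c=np.array([.4685,.0675]);
for name,z in(("bar@4.7",.136),):
    a=.262-4.7;d=.035*np.array([np.cos(a),np.sin(a)])
    print(proj("wrist",[[*(c+d),z],[*(c-d),z]]))
E
```

```text
t 17.9 p [0.4691 0.0683 0.2943] yang -2.907 tap 4.74 F [-0.6  0.2  0.3] T [ 0.002 -0.046  0.049] op 0.04 q6 2.804
[[318.49403149 241.64533354]
 [315.16734715 162.83851149]]
```

View pics/w2.png

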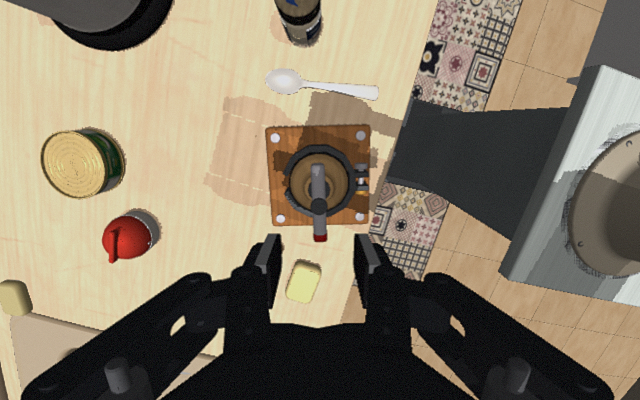

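The wrist view shows the bar from (318,164) to (320,241), within about 0.02 rad of the direction expected at tap 4.7. The fingers are clear of it, and the jar, spoon and soap are in place. I'm handing in.

```bash
python3 -c "
from h import *
import cv2
im=viewer.camera('top');o=cv2.imread('pics/top0.png')[:,:,::-1]
for n,(u,v) in dict(soap=(284,231),jar=(434,192),cork=(301,208),spoon=(403,215)).items():print(n,np.abs(im[v-12:v+12,u-12:u+12].astype(int)-o[v-12:v+12,u-12:u+12]).mean().round(1))
manip.job_done()"
```

```text
soap 2.0
jar 10.9
cork 2.1
spoon 54.4
the job is handed in; nothing more can be done
```

The tap is at full depth, judged by torque, tool angle and the bar's direction in the last picture. The gripper is open and clear of it, and the job is handed in at about 18 s of the 72 s allowed.

| Stage | Where | Torque | Then |
|---|---|---|---|
| First bind | about 2.23 rad | stopped at 0.35 N m | backed off 1.5 rad, passed freely afterwards |
| Second bind | about 3.42 rad | stopped at 0.28 N m | backed off 1.5 rad, passed freely afterwards |
| Hard stop | about 4.7 rad | stopped at 0.24 N m | unloaded most of it, released and lifted clear |

- **Knob:** the highest torque I read was 0.35 N m, under the 0.6 N m wrenching limit. I did not measure its angle after release.
- **Tap depth:** after release the handle's direction in the wrist picture agreed with 4.7 rad to about 0.02 rad. I did not see the collar itself.
- **Bystanders:** the jar, spoon and soap looked in place in the last wrist picture, where the cork was out of view.
- **Disagreeing check:** a before/after comparison of the top picture showed almost no change at the soap (2.0 mean grey levels) and the cork (2.1). It changed at the jar (10.9) and strongly at the spoon (54.4). That is probably the arm standing in the view or its shadow, but I did not look at that picture before handing in. No contact with either was commanded.

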